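# Square a plate blank into a locating fixture with a brass setting bar

### The arm

A 7-joint arm with a two-finger parallel gripper is mounted at the origin on the work surface; the furniture and walls round the work are solid. World frame = base frame: x ahead of the robot, y to its left, z up, the work surface at z = 0. Lengths are in m, angles in rad, forces in N, time in s.
With the tool pointing down it reaches from about 0.4 to 0.925 m from the base axis. Payload 4.1 kg.
Tool frame: the origin (TCP) lies at the very end of the fingers, on their centre line; the grasp point (between the pads) lies 19 mm behind it; z points along the fingers, y is the line along which they close (so a half turn about z gives the same grasp; the last joint's range is limited). The gripper opens to 85 mm and grips with 20 to 120 N. Pads are 22 mm wide; open, the fingers measure 114 mm over their backs; the gripper's body (76 mm by 85 mm) begins 54 mm behind the grasp point. The pads swing forward as they close: fully open they stand 13 mm farther back than shut.
Start: joints at [-1.359, 0.398, 0.045, 1.537, -0.019, 1.207, -0.051], TCP at [0.199, 0.619, 0.231] pointing down, gripper open.
Joint ranges: [-2.82, 2.82], [-0.49, 2.23], [-1.37, 1.46], [0, 2.46], [-1.36, 4.5], [0.23, 2], [-2.94, 2.94]. Speed limits (rad/s): [2.57, 2.57, 3.14, 3.14, 3.14, 3.14, 3.14].

### API

Orientations are given as a unit quaternion [w, x, y, z].
In Python, from bench import env gives the robot as it stands. The module is installed in compiled form; this text tells all that it offers.
- The arm moves only by the tool step_arm, never from a script. Its argument "targets" is a list that holds one entry, the list of rows, each a list of 7 numbers: the shift along the tool's x, y, z normalised to -1 to 1, where 1 is 0.075 m, then the turn, a rotation vector about the tool's x, y, z normalised to -1 to 1, where 1 is pi/2 rad, then the closure, from -1 (fully open) to 1 (shut). In form: [[[dx, dy, dz, wx, wy, wz, fingers], ...]]. A call has 1 to 10 rows; each row shifts and turns the commanded pose from where the row before left it, along the tool's axes as they then stand; what a row does not reach is not made up. A row lasts 1/12 s, in which the tool goes at most 41.7 mm and 7.16 degrees, less where a joint would pass 70% of its speed; a pose out of reach is approached as far as the arm can. A call with a number of a shift or a turn outside -1 to 1 is refused whole. A call with a gripper value outside its range is refused whole. The fingers move at their own pace and stop on an object; "newtons" is the grip in N (left out, the last holds). Time passes only in rows, so rows that do not move let the fingers close. It gives the time, the measured TCP pose, the force, the opening and the grip force at its end, in the units of the state.
- env.observe(): the state, without advancing time (a new reading comes with each control period).
- env.read_camera(name): name is "scene" or "side" or "wrist"; returns a dict with "pixels" (384x512x3 uint8, blue, green, red), "fx", "fy", "cx", "cy" (pixels), "R" (3x3) and "t" (3): a world point X has camera coordinates R X + t. Camera axes: x right, y down, z forward; pixel columns grow to the right and rows downward; lengths in m; the calibration is good to about 2 mm. The wrist camera is an equidistant fisheye: a pixel r from the principal point sees the ray r / f radians off the axis. A picture is of the moment at which its call begins. There is no depth.
- env.hand_in(): hands the job in; it is judged then, once.
Trained networks look in the newest picture that a camera, given by its name, has taken for a name from the list of things; names that differ only in an ending like _2 or _b are one class to them, and where a whole thing is asked for, a point or a joint stands for the part that bears it (a point fixed in the world has none). Each returns a list of dicts, best first, with "conf" (0 to 1); they miss things now and then, are a little off and sometimes report something else, mostly with a low value. They report only what shows in the picture. A call takes as long as a camera call. They do not tell look-alikes from the thing itself.
- env.look_for(thing, camera): "box" ([left, top, right, bottom] in pixels, round what is visible of it).
- env.masks_of(thing, camera): "region" (384x512 bool, what is visible of it) and "box" ([left, top, right, bottom] in pixels, round what is visible of it).
The state is a dict: "clock": time; "joints": joint angles; "joint_vel": joint speeds; "effort": joint torques, N m; "tool_pos": TCP position; "eef_rot": TCP orientation; "contact_force": force on the tool from outside, world axes, zero at the start; "ft_torque": the same for the moment, N m; "finger_gap": opening from 0.0 (shut) to 1.0 (fully open); "grip_force": force on a finger pad.
Only numpy, scipy, OpenCV 4.12 (cv2) and the standard library are available. Lean on these libraries where they do the work, as an engineer would, in place of code of your own. Each camera call takes 0.05 s, during which the arm holds its last target. There are 200 camera calls.

### The job

Pick up the brass setting bar and, pushing with it and never with the fingers, slide the plate blank on the locating fixture gently up against the long fence, pressing lightly until it bears there, then along the fence until it bears against the short stop; where fence and stop are screwed down varies, so go by feel. Leave the plate flat and flush against both, and lay the bar back down flat on the table clear of the fixture. Keep every push light, never over about 10 N, and do not disturb the things lying around.

Things in the scene. Friction and masses are not known exactly. Their poses are not given: they have to be found in the camera images.
- fixture: Locating fixture, fixed to the table: flat dark steel base plate, x and y -68..+60 mm, top 10 mm above the table. A long bright fence (18 mm thick, y -58..+58 mm) stands along its -x side, a short bright stop (30 x 18 mm, x -25..+5 mm) on its -y side; both are 25 mm high over the table, rigid, and make a square corner that points roughly at the robot. Origin at table level, z up.
- plate_center (a point): Centre (half-way up) of the plate blank: bare steel, 60 x 60 x 10 mm, 0.1 to 0.2 kg, one corner cut, lying flat on the fixture's base, some 8 to 42 mm from fence and stop, which are screwed down in slots: the fence's inner face lies somewhere from x = -50 to -30 mm of the fixture and the stop's from y = -50 to -30 mm; their setting is not given. Axes along its sides, within 0.15 rad of the fixture's.
- bar_center (a point): Centre (half-way up) of the brass setting bar: a plain solid bar 18 mm wide (its x), 96 mm long (its y), 12 mm thick (its z), four thin dark grooves round it, flat square ends that are alike, 0.12 kg, lying flat on the table to the left of the fixture. No reading while held. All is dry metal, friction about 0.6: a plate pushed while askew can wedge before it is flush.
- small_plate: Bystander: a smaller plate blank, 45 x 45 x 10 mm, lying on the table outside the long fence; origin at the centre of its underside.
- tape: Bystander: yellow and black tape measure standing on the table outside the short stop, 36 x 80 mm, 62 mm high; origin at the centre of its underside.
Mind the look-alikes: they are no part of the job. There is more than one size of the part that bears bar_center; the job needs the largest.

How it is judged:
On the way, in this order (a step that is already met when the one before it is completed fails the run):
1. the bar is picked up (height (world z) of bar_center above 0.03 m), for 0.1 s.
2. the bar presses the plate lightly (over 3 N) flush against the long fence (x of plate_center in the frame of fence below 0.0315 m and angle between the x axis of plate_center and the x axis of fixture, either way round below 0.025 rad and contact force between bar and plate above 3 N and contact force between plate and fixture above 3 N), for 0.1 s.
3. the bar presses the plate lightly (over 3 N) against the short stop, still flush to the fence (all of step 2 and y of plate_center in the frame of stop below 0.0315 m), for 0.1 s.
At the end, for the whole second after the job is handed in: The plate lies flat on the fixture with gaps of less than 1.5 mm to the long fence and to the short stop, square to the fence within 0.025 rad; the bar lies flat on the table, touching neither fixture nor plate; all at rest (x of plate_center in the frame of fence below 0.0315 m and angle between the x axis of plate_center and the x axis of fixture, either way round below 0.025 rad and y of plate_center in the frame of stop below 0.0315 m and z of plate_center in the frame of fixture below 0.0165 m and angle between plate_center's own z axis and vertical below 0.04 rad and height (world z) of bar_center below 0.01 m and angle between bar_center's own z axis and vertical below 0.05 rad and contact force between bar and fixture below 0.01 N and contact force between bar and plate below 0.01 N and linear speed of each of plate, bar below 0.01 m/s).
It fails at once if the bar pushes the plate with more than 18 N (contact force between bar and plate above 18 N).
It fails at once if the fingers touch the plate (contact force between the fingers and plate above 0.3 N).
It fails at once if the plate is tipped up (angle between plate_center's own z axis and vertical above 0.2 rad).
It fails at once if the small plate or the tape measure is moved by more than 15 mm (distance of any of small_plate, tape from where it was at the start of the episode above 0.015 m).
It also fails if it takes over 72 s, if anything falls off the work surface, if the arm or the gripper's body presses on something with over 40 N, if the wrist force passes 120 N, or if a joint passes its speed limit or range.

## Working session

There is one attempt and no reset: what is moved stays moved. The work goes in short steps, Python scripts to look and compute and a tool call to move; the robot and the scene stay as the last step left them, time stands still between calls to the robot, and variables do not carry over. Pictures are saved under pics/ and viewed, at most 10 in all, crops included, and the job is handed in when it is done.

Besides the shell and the picture viewer there is one more tool, called after "Call:" by a JSON object that holds its "name" and its "arguments". step_arm: Moves the arm, as the interface text tells. Scaled input: -1 to 1 covers 0.075 m each way for a shift and pi/2 rad each way for a turn. Its arguments: {"type":"object","properties":{"targets":{"type":"array","items":{"type":"array","items":{"type":"array","items":{"type":"number"}}}},"newtons":{"type":"number"}},"required":["targets"]}

```bash
mkdir -p pics; python3 - <<'E'
from bench import env
import cv2,numpy as np
s=env.observe();print({k:np.round(v,3).tolist() for k,v in s.items()})
ims=[]
for c in ["scene","side","wrist"]:
    r=env.read_camera(c);cv2.imwrite(f"pics/{c}0.png",r["pixels"]);ims.append(r["pixels"])
    print(c,r["fx"],r["cx"],r["cy"],np.round(r["R"],3).tolist(),np.round(r["t"],3).tolist())
    for th in ["fixture","plate_center","bar_center","small_plate","tape"]:
        print(th,[(np.round(d["box"]).tolist(),round(d["conf"],2)) for d in env.look_for(th,c)][:4])
cv2.imwrite("pics/a.png",cv2.resize(ims[0],(800,600)));cv2.imwrite("pics/b.png",cv2.resize(ims[1],(800,600)))
E
```

```text
{'clock': 0.0, 'joints': [-1.359, 0.399, 0.045, 1.538, -0.019, 1.207, -0.051], 'joint_vel': [0.0, 0.002, -0.001, 0.001, 0.001, -0.001, 0.0], 'effort': [0.0, -47.514, 1.365, -25.421, 0.012, 0.01, 0.0], 'tool_pos': [0.199, 0.618, 0.23], 'eef_rot': [-0.0, 0.155, 0.988, -0.001], 'contact_force': [-0.639, -0.299, -0.143], 'ft_torque': [-0.031, 0.031, -0.038], 'grip_force': 0.0, 'finger_gap': 1.003}
scene 430.5305913695083 259.87592474562194 188.25883574427976 [[-0.526, -0.851, 0.01], [-0.37, 0.218, -0.903], [0.766, -0.479, -0.43]] [0.284, 0.192, 0.592]
fixture [([263.0, 179.0, 326.0, 208.0], 0.72)]
plate_center [([266.0, 181.0, 294.0, 195.0], 0.65)]
bar_center [([220.0, 254.0, 264.0, 266.0], 0.74), ([193.0, 213.0, 205.0, 249.0], 0.68), ([174.0, 260.0, 191.0, 290.0], 0.62)]
small_plate [([265.0, 210.0, 292.0, 226.0], 0.74)]
tape [([332.0, 166.0, 362.0, 204.0], 0.9)]
side 415.98454931171267 261.9647007129714 187.11249639538778 [[-0.812, -0.583, 0.024], [-0.266, 0.333, -0.905], [0.519, -0.741, -0.426]] [0.361, 0.133, 0.688]
fixture []
plate_center [([238.0, 174.0, 269.0, 186.0], 0.78)]
bar_center [([195.0, 223.0, 221.0, 255.0], 0.98), ([212.0, 267.0, 233.0, 299.0], 0.89), ([256.0, 245.0, 288.0, 259.0], 0.73)]
small_plate [([255.0, 198.0, 286.0, 216.0], 0.79)]
tape [([300.0, 154.0, 330.0, 186.0], 0.56)]
wrist 297.3186396354542 257.93604586116663 192.3453568817133 [[0.306, 0.952, 0.001], [0.909, -0.292, 0.299], [0.285, -0.09, -0.954]] [-0.649, -0.038, 0.379]
fixture [([9.0, 330.0, 40.0, 354.0], 0.75)]
plate_center [([7.0, 332.0, 39.0, 356.0], 0.16)]
bar_center [([86.0, 269.0, 99.0, 292.0], 0.53), ([55.0, 286.0, 63.0, 296.0], 0.48)]
small_plate [([31.0, 318.0, 45.0, 333.0], 0.7)]
tape [([0.0, 327.0, 9.0, 353.0], 0.53)]
```

View pics/a.png

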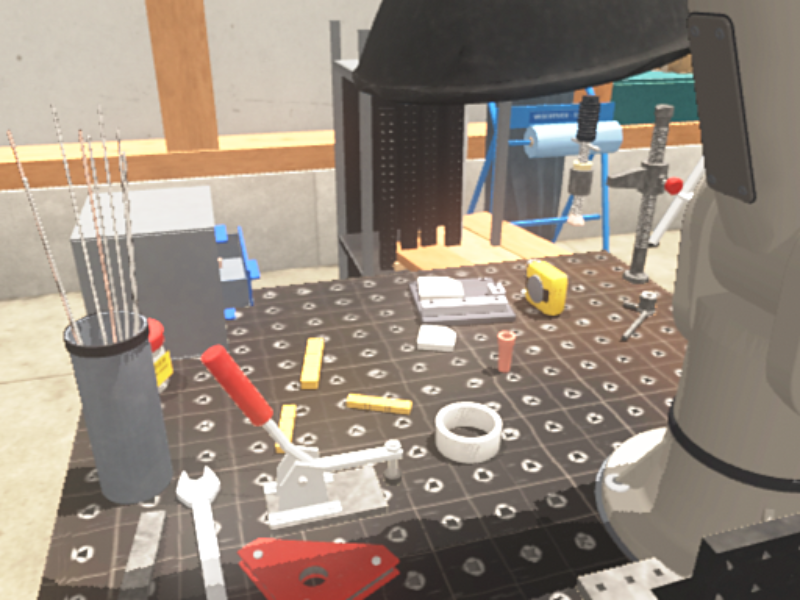

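```bash
cat > h.py <<'E'
from bench import env
import cv2,numpy as np
from scipy.spatial.transform import Rotation as Rn
def ray(r,uv):
    u,v=uv; R=np.array(r["R"]);t=np.array(r["t"])
    x=(u-r["cx"])/r["fx"];y=(v-r["cy"])/r["fy"]
    if r.get("fish"):
        a=np.hypot(x,y);k=np.sin(a)/max(a,1e-9);d=np.array([x*k,y*k,np.cos(a)])
    else: d=np.array([x,y,1.])
    return -R.T@t, R.T@d
def onz(r,uv,z):
    o,d=ray(r,uv);return o+d*(z-o[2])/d[2]
def cam(c):
    r=dict(env.read_camera(c));r["fish"]=c=="wrist";return r
def rect(r,region,z):
    "footprint of a mask's outline projected on plane z: centre, sizes, angle of long side"
    c=max(cv2.findContours(region.astype(np.uint8),cv2.RETR_EXTERNAL,cv2.CHAIN_APPROX_NONE)[0],key=cv2.contourArea)[:,0]
    P=np.array([onz(r,p,z)[:2] for p in c]);q=cv2.minAreaRect((P*1000).astype(np.float32))
    b=cv2.boxPoints(q);e=[b[1]-b[0],b[2]-b[1]];L=max(e,key=np.linalg.norm)
    return np.round(q[0],1).tolist(),sorted(np.round(q[1],1).tolist()),round(float(np.arctan2(L[1],L[0])),3)
E
python3 - <<'E'
from h import *
for c in ["scene","side"]:
    r=cam(c);print(c)
    for th,z in [("bar_center",.006),("plate_center",.02),("small_plate",.01),("tape",.03),("fixture",.01)]:
        for d in env.masks_of(th,c)[:4]: print(th,round(d["conf"],2),np.round(d["box"]).tolist(),rect(r,d["region"],z))
E
```

```text
scene
bar_center 0.88 [218.0, 256.0, 266.0, 268.0] ([294.3, 188.1], [24.3, 70.6], 0.84)
bar_center 0.73 [176.0, 263.0, 192.0, 288.0] ([315.8, 284.9], [14.2, 54.3], -0.477)
bar_center 0.57 [196.0, 216.0, 205.0, 247.0] ([408.5, 213.2], [20.5, 106.9], -0.503)
plate_center 0.68 [267.0, 180.0, 297.0, 192.0] ([479.4, -17.5], [61.8, 73.7], -0.531)
small_plate 0.54 [270.0, 213.0, 292.0, 222.0] ([377.5, 57.6], [44.9, 58.8], -0.713)
tape 0.72 [333.0, 167.0, 364.0, 204.0] ([393.1, -135.3], [59.1, 178.5], -0.808)
fixture 0.96 [263.0, 178.0, 330.0, 209.0] ([455.2, -36.7], [138.8, 153.3], -0.391)
side
bar_center 0.91 [192.0, 216.0, 223.0, 255.0] ([413.7, 210.8], [23.4, 112.3], -0.514)
bar_center 0.89 [212.0, 264.0, 234.0, 301.0] ([310.2, 288.8], [16.3, 79.5], -0.529)
bar_center 0.66 [259.0, 247.0, 289.0, 255.0] ([292.5, 180.5], [21.9, 50.5], 0.78)
small_plate 0.68 [258.0, 198.0, 284.0, 218.0] ([382.9, 58.3], [47.2, 67.9], -0.784)
tape 0.82 [298.0, 153.0, 329.0, 183.0] ([397.5, -144.7], [66.8, 172.6], -1.116)
fixture 0.8 [231.0, 166.0, 305.0, 205.0] ([453.2, -39.6], [140.6, 152.5], 1.171)
```

The scene picture shows the fixture at about (462,298)/800 px, the plate white on it, and the tape to its right. There are three brass bars; the largest looks to be at (313,362). A toggle clamp and a rod bin stand in the foreground.

View pics/b.png

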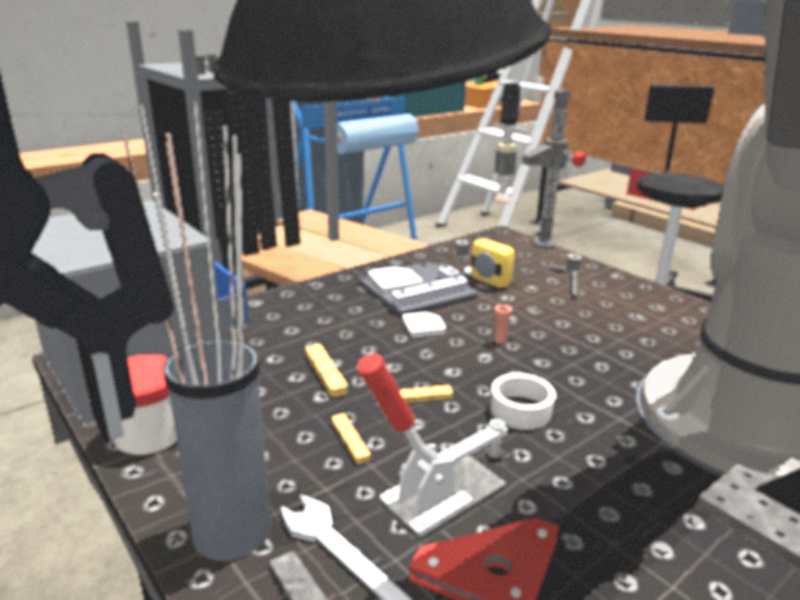

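```bash
python3 - <<'E'
from h import *
r=cam("scene")
k=.64
for n,p,z in [("bin base",(135,495),0),("bin top",(107,345),.15),("clamp handle",(210,355),.12),("clamp base",(325,500),0),("clamp tip",(393,445),.03),("red bracket",(320,570),0),("ring",(468,440),.0),("copper",(505,365),0)]:
    print(n,np.round(onz(r,(p[0]*k,p[1]*k),z),3))
s=env.observe();R=Rn.from_quat(np.roll(s["eef_rot"],-1)).as_matrix();print(R.round(3))
E
```

```text
bin base [0.29  0.441 0.   ]
bin top [0.298 0.437 0.15 ]
clamp handle [0.291 0.358 0.12 ]
clamp base [0.197 0.298 0.   ]
clamp tip [0.199 0.226 0.03 ]
red bracket [0.128 0.335 0.   ]
ring [ 0.2    0.137 -0.   ]
copper [0.294 0.012 0.   ]
[[-0.952  0.306  0.   ]
 [ 0.306  0.952  0.   ]
 [-0.     0.    -1.   ]]
```

The side picture shows the gripper on the left near the camera, then the rod bin at (215,450). The clamp handle is at (385,390), between the arm and the bars. The largest bar is at (325,368), and the fixture is behind it at (415,285). I'll work out the rod heights before planning the route.

```bash
python3 - <<'E'
from h import *
rs={c:cam(c) for c in ["scene","side"]}
k=.64
def tri(a,b):
    o1,d1=ray(rs["scene"],(a[0]*k,a[1]*k));o2,d2=ray(rs["side"],(b[0]*k,b[1]*k))
    d1/=np.linalg.norm(d1);d2/=np.linalg.norm(d2)
    A=np.c_[d1,-d2];x=np.linalg.lstsq(A,o2-o1,rcond=None)[0]
    return ((o1+d1*x[0]+o2+d2*x[1])/2).round(3),np.linalg.norm(o1+d1*x[0]-o2-d2*x[1]).round(3)
S=[(10,130),(55,107),(82,130),(100,110),(118,135)];T=[(143,103),(168,135),(185,35),(127,140),(225,128),(237,137)]
for a in S:
    for b in T:
        p,e=tri(a,b)
        if e<.03: print(a,b,p,e)
print(tri((210,355),(370,362)),tri((107,330),(212,365)))
for p in [(100,210),(190,190)]: print(onz(rs["scene"],(p[0]*k,p[1]*k),.2).round(3))
print([( -np.array(r["R"]).T@r["t"]).round(3) for r in rs.values()])
E
```

```text
(10, 130) (143, 103) [0.29  0.469 0.337] 0.017
(10, 130) (168, 135) [0.273 0.47  0.331] 0.0
(10, 130) (127, 140) [0.314 0.469 0.323] 0.001
(10, 130) (225, 128) [0.225 0.471 0.34 ] 0.001
(10, 130) (237, 137) [0.217 0.471 0.34 ] 0.003
(55, 107) (143, 103) [0.345 0.435 0.333] 0.004
(55, 107) (168, 135) [0.319 0.438 0.328] 0.016
(55, 107) (127, 140) [0.37  0.434 0.318] 0.018
(55, 107) (225, 128) [0.26  0.443 0.339] 0.013
(55, 107) (237, 137) [0.249 0.444 0.338] 0.017
(82, 130) (143, 103) [0.37  0.417 0.319] 0.022
(82, 130) (168, 135) [0.347 0.419 0.313] 0.001
(82, 130) (127, 140) [0.406 0.413 0.301] 0.001
(82, 130) (225, 128) [0.28  0.427 0.326] 0.002
(82, 130) (237, 137) [0.268 0.428 0.326] 0.003
(100, 110) (143, 103) [0.405 0.396 0.32 ] 0.008
(100, 110) (168, 135) [0.373 0.401 0.314] 0.015
(100, 110) (127, 140) [0.438 0.393 0.302] 0.018
(100, 110) (225, 128) [0.299 0.411 0.329] 0.012
(100, 110) (237, 137) [0.286 0.413 0.328] 0.017
(118, 135) (168, 135) [0.394 0.387 0.299] 0.005
(118, 135) (127, 140) [0.468 0.375 0.283] 0.004
(118, 135) (225, 128) [0.314 0.399 0.316] 0.006
(118, 135) (237, 137) [0.301 0.401 0.315] 0.0
(array([0.212, 0.377, 0.168]), np.float64(0.004)) (array([0.31 , 0.434, 0.158]), np.float64(0.001))
[0.501 0.4   0.2  ]
[0.527 0.3   0.2  ]
[array([-0.233,  0.483,  0.424]), array([-0.029,  0.676,  0.405])]
```

Call:
{"name": "step_arm", "arguments": {"targets": [[[0, 0, -0.45, 0, 0, 0, -1], [0, 0, -0.45, 0, 0, 0, -1], [0, 0, -0.45, 0, 0, 0, -1], [0, 0, -0.45, 0, 0, 0, -1], [0, 0, -0.45, 0, 0, 0, -1], [0, 0, -0.45, 0, 0, 0, -1]]]}}

```text
clock: 2.15
tool_pos: [0.1987, 0.6185, 0.4357]
eef_rot: [0.0, 0.155, 0.988, 0.0]
contact_force: [-0.1, 1.0, 0.4]
finger_gap: 1.001
grip_force: 0.0
```

Call:
{"name": "step_arm", "arguments": {"targets": [[[-0.3, -0.3, 0, 0, 0, 0, -1], [-0.3, -0.3, 0, 0, 0, 0, -1], [-0.3, -0.3, 0, 0, 0, 0, -1], [-0.3, -0.3, 0, 0, 0, 0, -1], [-0.3, -0.3, 0, 0, 0, 0, -1], [-0.3, -0.3, 0, 0, 0, 0, -1], [-0.3, -0.3, 0, 0, 0, 0, -1], [-0.3, -0.3, 0, 0, 0, 0, -1], [-0.3, -0.3, 0, 0, 0, 0, -1], [-0.3, -0.3, 0, 0, 0, 0, -1]]]}}

```text
clock: 2.98
tool_pos: [0.3447, 0.3342, 0.434]
eef_rot: [0.0, 0.155, 0.988, 0.0]
contact_force: [0.9, 0.2, 0.1]
finger_gap: 1.002
grip_force: 0.0
```

Call:
{"name": "step_arm", "arguments": {"targets": [[[-0.33, -0.32, 0, 0, 0, 0, -1], [-0.33, -0.32, 0, 0, 0, 0, -1], [-0.33, -0.32, 0, 0, 0, 0, -1], [-0.33, -0.32, 0, 0, 0, 0, -1], [0, 0, 0.4, 0, 0, 0.02, -1], [0, 0, 0.4, 0, 0, 0.02, -1], [0, 0, 0.4, 0, 0, 0.02, -1], [0, 0, 0.4, 0, 0, 0.02, -1], [0, 0, 0.4, 0, 0, 0.02, -1], [0, 0, 0.4, 0, 0, 0.02, -1]]]}}

```text
clock: 3.82
tool_pos: [0.409, 0.2141, 0.2528]
eef_rot: [0.0, 0.248, 0.969, 0.001]
contact_force: [-0.5, 1.0, -0.7]
finger_gap: 0.999
grip_force: 0.0
```

```bash
cat > look.py <<'E'
from h import *
import sys
r=cam("wrist");s=env.observe();print(s["clock"],s["tool_pos"].round(4) if hasattr(s["tool_pos"],"round") else s["tool_pos"])
print(Rn.from_quat(np.roll(s["eef_rot"],-1)).as_matrix().round(3).tolist())
for th,z in [("bar_center",.012),("plate_center",.02),("small_plate",.01),("tape",.06),("fixture",.01)]:
    for d in env.masks_of(th,"wrist")[:4]: print(th,round(d["conf"],2),np.round(d["box"]).tolist(),rect(r,d["region"],z))
cv2.imwrite(f"pics/{sys.argv[1]}.png",cv2.resize(r["pixels"],(768,576)))
E
python3 look.py w1
```

```text
3.8667 [0.4054 0.2119 0.2469]
[[-0.877, 0.481, -0.008], [0.481, 0.877, -0.006], [0.004, -0.01, -1.0]]
bar_center 0.86 [268.0, 40.0, 276.0, 91.0] ([309.8, 287.9], [12.7, 67.0], -0.496)
bar_center 0.6 [174.0, 90.0, 224.0, 107.0] ([297.7, 186.8], [13.0, 69.5], 0.829)
bar_center 0.57 [252.0, 127.0, 264.0, 195.0] ([409.1, 212.0], [18.4, 97.2], -0.502)
plate_center 0.57 [131.0, 261.0, 143.0, 270.0] ([451.8, -31.8], [9.2, 20.7], -1.172)
small_plate 0.78 [140.0, 179.0, 172.0, 215.0] ([385.0, 53.2], [46.3, 47.8], -0.683)
tape 0.63 [49.0, 232.0, 90.0, 282.0] ([386.8, -105.3], [69.8, 80.5], 1.524)
fixture 0.88 [92.0, 224.0, 183.0, 296.0] ([445.4, -34.4], [106.5, 139.0], 1.185)
```

View pics/w1.png

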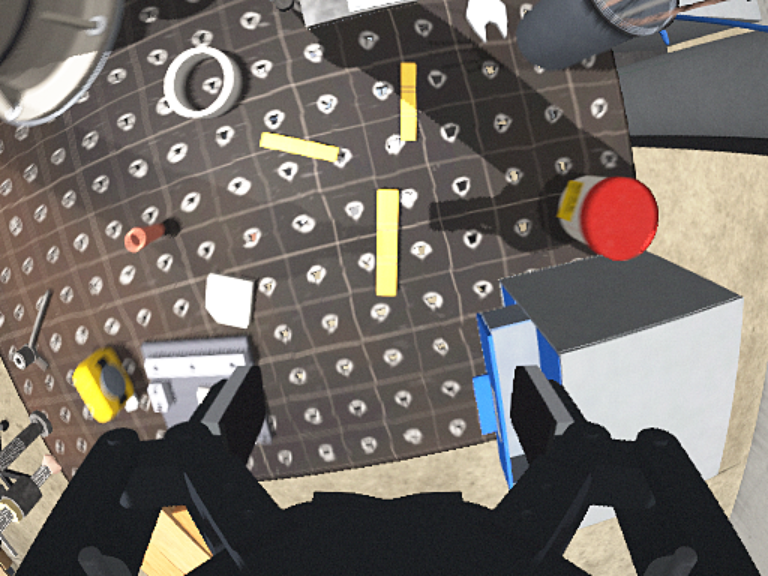

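Call:
{"name": "step_arm", "arguments": {"targets": [[[-0.04, 0.02, 0.4, 0, 0, 0, -1], [0, 0, 0.4, 0, 0, 0, -1], [0, 0, 0.4, 0, 0, 0, -1], [0, 0, 0.4, 0, 0, 0, -1], [0, 0, 0.4, 0, 0, 0, -1], [0, 0, 0.4, 0, 0, 0, -1], [0, 0, 0.2, 0, 0, 0, -1], [0, 0, 0, 0, 0, 0, -1], [0, 0, 0, 0, 0, 0, -1]]]}}

```text
clock: 4.87
tool_pos: [0.4137, 0.215, 0.0599]
eef_rot: [0.001, 0.247, 0.969, 0.001]
contact_force: [0.9, -0.7, -0.0]
finger_gap: 0.998
grip_force: 0.0
```

```bash
python3 look.py w2 | head -5
```

```text
4.9167 [0.4143 0.2153 0.0606]
[[-0.878, 0.478, 0.003], [0.478, 0.878, 0.002], [-0.002, 0.003, -1.0]]
bar_center 0.77 [99.0, 75.0, 188.0, 109.0] ([298.5, 187.7], [13.3, 69.3], 0.832)
bar_center 0.74 [271.0, 0.0, 293.0, 79.0] ([315.8, 283.8], [12.8, 53.8], -0.503)
bar_center 0.61 [239.0, 144.0, 265.0, 270.0] ([409.1, 212.5], [17.9, 97.0], -0.508)
```

Call:
{"name": "step_arm", "arguments": {"targets": [[[0.044, -0.067, 0.35, 0, 0, 0, -1], [0, 0, 0.25, 0, 0, 0, -1], [0, 0, 0.1, 0, 0, 0, -1], [0, 0, 0, 0, 0, 0, -1], [0, 0, 0, 0, 0, 0, -1]]]}}

```text
clock: 5.58
tool_pos: [0.4076, 0.2114, 0.0067]
eef_rot: [0.0, 0.247, 0.969, 0.0]
contact_force: [0.4, 0.2, -0.5]
finger_gap: 0.997
grip_force: 0.0
```

Call:
{"name": "step_arm", "arguments": {"targets": [[[0, 0.01, 0.055, 0, 0, 0, -1], [0, 0, 0, 0, 0, 0, -1], [0, 0, 0, 0, 0, 0, 1], [0, 0, 0, 0, 0, 0, 1], [0, 0, 0, 0, 0, 0, 1], [0, 0, 0, 0, 0, 0, 1], [0, 0, 0, 0, 0, 0, 1], [0, 0, 0, 0, 0, 0, 1], [0, 0, 0, 0, 0, 0, 1], [0, 0, 0, 0, 0, 0, 1]]], "newtons": 60}}

```text
clock: 6.42
tool_pos: [0.4079, 0.2122, 0.0026]
eef_rot: [0.0, 0.247, 0.969, 0.0]
contact_force: [0.4, -0.1, 5.3]
finger_gap: 0.186
grip_force: 60.1
```

Call:
{"name": "step_arm", "arguments": {"targets": [[[0, 0, -0.2, 0, 0, 0, 1], [0, 0, -0.5, 0, 0, 0, 1], [0, 0, -0.5, 0, 0, 0, 1], [0, 0, -0.5, 0, 0, 0, 1], [-0.35, -0.21, 0, 0, 0, 0, 1], [-0.35, -0.21, 0, 0, 0, 0, 1], [-0.35, -0.21, 0, 0, 0, 0, 1], [-0.35, -0.21, 0, 0, 0, 0, 1], [-0.35, -0.21, 0, 0, 0, 0, 1], [-0.35, -0.21, 0, 0, 0, 0, 1]]]}}

```text
clock: 7.25
tool_pos: [0.5005, 0.0522, 0.1293]
eef_rot: [-0.0, 0.247, 0.969, -0.0]
contact_force: [0.8, -0.2, -1.3]
finger_gap: 0.189
grip_force: 59.4
```

Call:
{"name": "step_arm", "arguments": {"targets": [[[-0.35, -0.21, 0, 0, 0, 0, 1], [-0.35, -0.21, 0, 0, 0, 0, 1], [-0.35, -0.21, 0, 0, 0, 0, 1], [-0.35, -0.21, 0, 0, 0, 0, 1], [0, 0, 0, 0, 0, -0.037, 1], [0, 0, 0, 0, 0, -0.037, 1], [0, 0, 0, 0, 0, 0, 1], [0, 0, 0, 0, 0, 0, 1]]]}}

```text
clock: 7.92
tool_pos: [0.562, -0.0519, 0.129]
eef_rot: [-0.001, 0.191, 0.982, -0.0]
contact_force: [0.1, 1.3, -0.5]
finger_gap: 0.189
grip_force: 59.4
```

```bash
python3 look.py w3
```

```text
7.9667 [ 0.5621 -0.0517  0.1292]
[[-0.927, 0.375, -0.001], [0.375, 0.927, 0.0], [0.001, -0.0, -1.0]]
bar_center 0.71 [239.0, 168.0, 276.0, 326.0] ([631.6, -81.0], [36.9, 190.7], -0.39)
plate_center 0.76 [219.0, 63.0, 298.0, 141.0] ([488.8, -24.2], [60.4, 60.4], 1.053)
fixture 0.91 [157.0, 9.0, 306.0, 150.0] ([459.8, -38.9], [127.2, 130.1], 1.176)
```

View pics/w3.png

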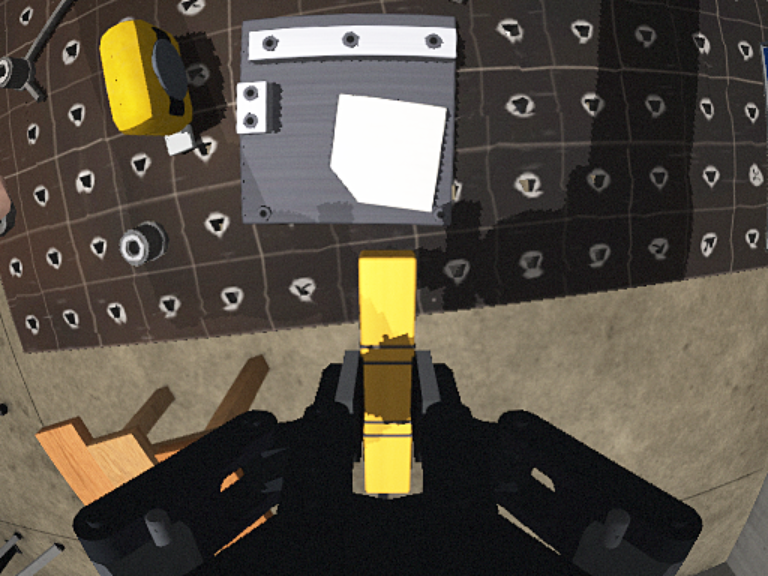

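The picture shows the plate askew at (388,152) px with its cut corner lower left. The fence runs along the top at about (352,45), the stop is on the left at (253,107), and the bar points at the plate from below.

```bash
python3 - <<'E'
from h import *
r=cam("wrist")
a=lambda p,z:onz(r,(p[0]/1.5,p[1]/1.5),z)[:2]
ang=lambda p,q,z:round(float(np.arctan2(*(a(q,z)-a(p,z))[::-1])),3)
print("fence",ang((250,60),(456,56),.025),ang((249,31),(456,27),.025),"base low",ang((243,224),(452,222),.01),"base top",ang((244,20),(455,15),.01))
s=env.observe();p0=np.array(s["tool_pos"][:2])
t=1.18;X=np.array([np.sin(t),-np.cos(t)]);Y=np.array([np.cos(t),np.sin(t)])
P=np.array([.4888,-.0242])
for n,q in [("fence in",a((352,58),.025)),("stop in",a((267,107),.025)),("plate",P),("tcp",p0),("base corner +x-y",a((243,224),.01)),("base +x+y",a((452,222),.01))]: print(n,np.round([(q-P)@X*1e3,(q-P)@Y*1e3],1))
g=cv2.cvtColor(r["pixels"],cv2.COLOR_BGR2GRAY)
for l in cv2.createLineSegmentDetector().detect(g)[0][:,0]:
    if np.hypot(l[2]-l[0],l[3]-l[1])>40 and l[1]<160 and 150<l[0]<310:
        w=[onz(r,l[i:i+2],.015)[:2] for i in (0,2)];d=w[1]-w[0];print(l.round(),round(np.arctan2(d[1],d[0])%np.pi,3))
E
```

```text
fence 1.182 1.178 base low 1.189 base top 1.179
fence in [-52.4 -18.2]
stop in [-26.3 -65.6]
plate [0. 0.]
tcp [78.6  2.7]
base corner +x-y [ 42.7 -86.8]
base +x+y [41.6 40.5]
[287. 138. 297.  72.] 2.623
[166.  37. 301.  36.] 1.17
[244.  16. 167.  19.] 1.168
[238. 134. 285. 140.] 1.053
[295.  71. 227.  61.] 1.05
[225.  62. 219. 110.] 2.63
[301.  18. 246.  16.] 1.177
[299. 132. 302.  78.] 2.728
[299.  10. 258.   8.] 1.169
[213.  40. 167.  42.] 1.162
[234. 147. 293. 149.] 1.167
[176. 147. 234. 147.] 1.166
[273. 155. 227. 161.] 1.309
[243.  -0. 203.   6.] 1.303
[203.   8. 251.   1.] 1.298
```

Call:
{"name": "step_arm", "arguments": {"targets": [[[-0.13, 0.03, 0, 0, 0, 0.01, 1], [0, 0, 0.35, 0, 0, 0, 1], [0, 0, 0.35, 0, 0, 0, 1], [0, 0, 0.35, 0, 0, 0, 1], [0, 0, 0.3, 0, 0, 0, 1], [0, 0, 0.08, 0, 0, 0, 1], [0, 0, 0, 0, 0, 0, 1], [0, 0, 0, 0, 0, 0, 1]]]}}

```text
clock: 8.93
tool_pos: [0.5735, -0.0539, 0.023]
eef_rot: [0.001, 0.198, 0.98, -0.0]
contact_force: [0.9, -0.3, -1.2]
finger_gap: 0.19
grip_force: 59.4
```

```bash
cat > st.py <<'E'
from h import *
s=env.observe();R=Rn.from_quat(np.roll(s["eef_rot"],-1)).as_matrix()
print(round(s["clock"],2),np.round(s["tool_pos"],4),"yang",round(float(np.arctan2(R[1,1],R[0,1])),3),"F tool",np.round(R.T@np.array(s["contact_force"]),2))
P=np.array([.4888,-.0242]);t=1.17;X=np.array([np.sin(t),-np.cos(t)]);Y=np.array([np.cos(t),np.sin(t)])
d=np.array(s["tool_pos"][:2])-P;print("tcp rel plate0 mm",np.round([d@X*1e3,d@Y*1e3],1))
E
python3 st.py; python3 look.py w4|grep -E "plate|bar|fixt"
```

```text
8.93 [ 0.5735 -0.0539  0.023 ] yang 1.172 F tool [-0.98  0.09  1.16]
tcp rel plate0 mm [89.5  5.7]
bar_center 0.87 [237.0, 168.0, 275.0, 326.0] ([585.0, -59.9], [21.1, 112.2], -0.393)
plate_center 0.7 [182.0, 13.0, 318.0, 148.0] ([488.8, -24.3], [60.8, 61.0], -0.516)
fixture 0.66 [88.0, 1.0, 326.0, 163.0] ([473.0, -47.2], [96.7, 133.8], 1.163)
```

View pics/w4.png

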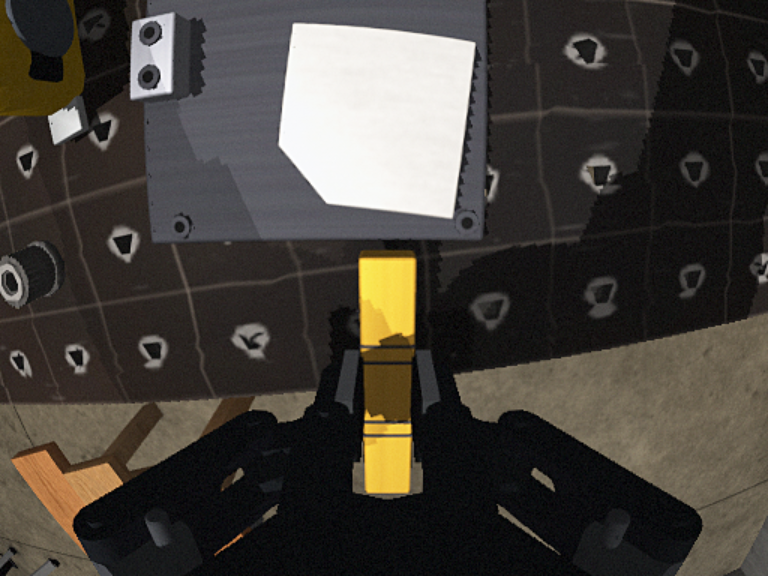

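The bar is lined up with the middle of the plate's near edge (358–416 px, against an edge from 328 to 455). I'll lower it and approach.

Call:
{"name": "step_arm", "arguments": {"targets": [[[0, 0, 0.09, 0, 0, 0, 1], [0, 0, 0.01, 0, 0, 0, 1], [0.03, 0, 0, 0, 0, 0, 1], [0.03, 0, 0, 0, 0, 0, 1], [0, 0, 0, 0, 0, 0, 1], [0, 0, 0, 0, 0, 0, 1]]]}}

```text
clock: 9.73
tool_pos: [0.5681, -0.0517, 0.0149]
eef_rot: [-0.0, 0.198, 0.98, 0.0]
contact_force: [0.5, 1.4, -2.0]
finger_gap: 0.184
grip_force: 59.4
```

```bash
python3 st.py
```

```text
9.73 [ 0.5681 -0.0517  0.0149] yang 1.172 F tool [0.04 1.48 1.99]
tcp rel plate0 mm [83.8  5.6]
```

Call:
{"name": "step_arm", "arguments": {"targets": [[[0.02, 0, 0, 0, 0, 0, 1], [0.02, 0, 0, 0, 0, 0, 1], [0.02, 0, 0, 0, 0, 0, 1], [0.02, 0, 0, 0, 0, 0, 1], [0.027, 0, 0, 0, 0, 0, 1], [0.027, 0, 0, 0, 0, 0, 1], [0.027, 0, 0, 0, 0, 0, 1], [0.027, 0, 0, 0, 0, 0, 1], [0.027, 0, 0, 0, 0, 0, 1], [0.02, 0, 0, 0, 0, 0, 1]]]}}

```text
clock: 10.57
tool_pos: [0.5521, -0.0448, 0.0151]
eef_rot: [0.0, 0.198, 0.98, 0.0]
contact_force: [1.2, 0.7, 0.2]
finger_gap: 0.187
grip_force: 59.4
```

```bash
python3 st.py;python3 look.py w5|grep -E "plate|bar|fixt"
```

```text
10.57 [ 0.5521 -0.0448  0.0151] yang 1.172 F tool [-0.84  1.1  -0.15]
tcp rel plate0 mm [66.3  5.7]
bar_center 0.67 [238.0, 170.0, 277.0, 326.0] ([559.8, -49.1], [19.7, 105.3], -0.394)
plate_center 0.62 [180.0, 41.0, 307.0, 170.0] ([479.2, -22.6], [60.5, 60.5], 1.155)
fixture 0.56 [78.0, 1.0, 333.0, 207.0] ([463.9, -43.7], [117.3, 135.3], 1.149)
```

Call:
{"name": "step_arm", "arguments": {"targets": [[[0.02, 0, 0, 0, 0, 0, 1], [0.02, 0, 0, 0, 0, 0, 1], [0.02, 0, 0, 0, 0, 0, 1], [0.02, 0, 0, 0, 0, 0, 1], [0.02, 0, 0, 0, 0, 0, 1], [0.0, 0, 0, 0, 0, 0, 1]]]}}

```text
clock: 11.37
tool_pos: [0.5446, -0.0419, 0.0148]
eef_rot: [-0.0, 0.198, 0.98, 0.0]
contact_force: [0.5, 0.6, -0.5]
finger_gap: 0.194
grip_force: 59.4
```

```bash
python3 st.py
```

```text
11.37 [ 0.5446 -0.0419  0.0148] yang 1.172 F tool [-0.22  0.74  0.52]
tcp rel plate0 mm [58.2  5.5]
```

Call:
{"name": "step_arm", "arguments": {"targets": [[[0.007, 0, 0, 0, 0, 0, 1], [0.007, 0, 0, 0, 0, 0, 1], [0.007, 0, 0, 0, 0, 0, 1]]]}}

```text
clock: 11.62
tool_pos: [0.5438, -0.0415, 0.0149]
eef_rot: [0.0, 0.198, 0.98, 0.0]
contact_force: [0.9, 0.2, -1.7]
finger_gap: 0.192
grip_force: 59.4
```

```bash
python3 st.py
```

```text
11.62 [ 0.5438 -0.0415  0.0149] yang 1.172 F tool [-0.75  0.57  1.67]
tcp rel plate0 mm [57.4  5.5]
```

Call:
{"name": "step_arm", "arguments": {"targets": [[[0.007, 0, 0, 0, 0, 0, 1], [0.007, 0, 0, 0, 0, 0, 1], [0.007, 0, 0, 0, 0, 0, 1]]]}}

```text
clock: 11.87
tool_pos: [0.5423, -0.0408, 0.0149]
eef_rot: [0.0, 0.198, 0.98, 0.0]
contact_force: [1.1, -0.6, -1.5]
finger_gap: 0.189
grip_force: 59.4
```

Call:
{"name": "step_arm", "arguments": {"targets": [[[0.007, 0, 0, 0, 0, 0, 1], [0.007, 0, 0, 0, 0, 0, 1]]]}}

```text
clock: 12.03
tool_pos: [0.5413, -0.0404, 0.0149]
eef_rot: [0.0, 0.198, 0.98, 0.0]
contact_force: [1.3, -0.2, -1.6]
finger_gap: 0.187
grip_force: 59.4
```

Call:
{"name": "step_arm", "arguments": {"targets": [[[0.007, 0, 0, 0, 0, 0, 1], [0.0, 0, 0, 0, 0, 0, 1]]]}}

```text
clock: 12.2
tool_pos: [0.5407, -0.0402, 0.0149]
eef_rot: [-0.0, 0.198, 0.98, 0.0]
contact_force: [-0.8, -0.5, -0.9]
finger_gap: 0.186
grip_force: 59.4
```

```bash
python3 st.py
```

```text
12.2 [ 0.5407 -0.0402  0.0149] yang 1.172 F tool [ 0.59 -0.74  0.88]
tcp rel plate0 mm [54.   5.5]
```

Call:
{"name": "step_arm", "arguments": {"targets": [[[0.005, 0, 0, 0, 0, 0, 1], [0.005, 0, 0, 0, 0, 0, 1], [0, 0, 0, 0, 0, 0, 1]]]}}

```text
clock: 12.45
tool_pos: [0.5401, -0.0399, 0.0149]
eef_rot: [-0.0, 0.198, 0.98, 0.0]
contact_force: [0.6, 0.2, -2.0]
finger_gap: 0.187
grip_force: 59.4
```

Call:
{"name": "step_arm", "arguments": {"targets": [[[0.006, 0, 0, 0, 0, 0, 1], [0.006, 0, 0, 0, 0, 0, 1], [0, 0, 0, 0, 0, 0, 1]]]}}

```text
clock: 12.7
tool_pos: [0.5392, -0.0395, 0.0149]
eef_rot: [-0.0, 0.198, 0.98, 0.0]
contact_force: [0.4, -0.3, -0.6]
finger_gap: 0.183
grip_force: 59.4
```

```bash
python3 st.py;python3 look.py w6|grep -E "plate|bar|fixt"
```

```text
12.7 [ 0.5392 -0.0395  0.0149] yang 1.172 F tool [-0.48 -0.09  0.62]
tcp rel plate0 mm [52.4  5.5]
bar_center 0.94 [238.0, 171.0, 275.0, 326.0] ([546.8, -43.8], [19.9, 105.1], -0.398)
plate_center 0.86 [176.0, 43.0, 308.0, 172.0] ([466.3, -17.8], [60.0, 60.5], -0.389)
fixture 0.7 [79.0, 4.0, 335.0, 228.0] ([459.6, -41.5], [126.8, 134.9], 1.147)
fixture 0.64 [177.0, 42.0, 311.0, 172.0] ([466.2, -18.4], [65.0, 65.1], -0.399)
```

Call:
{"name": "step_arm", "arguments": {"targets": [[[0.006, 0, 0, 0, 0, 0, 1], [0.006, 0, 0, 0, 0, 0, 1], [0, 0, 0, 0, 0, 0, 1]]]}}

```text
clock: 13.25
tool_pos: [0.5384, -0.0392, 0.0149]
eef_rot: [0.0, 0.198, 0.98, 0.0]
contact_force: [1.4, -0.7, -0.8]
finger_gap: 0.19
grip_force: 59.4
```

View pics/w6.png

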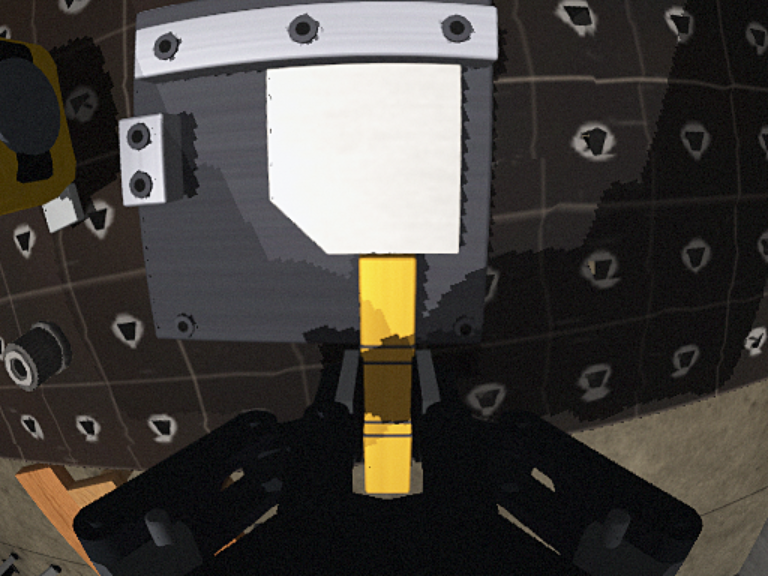

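The plate is square, its top edge at about y=65 px almost against the fence face, and the bar bears on its near edge at (388,255).

Call:
{"name": "step_arm", "arguments": {"targets": [[[0.006, 0, 0, 0, 0, 0, 1], [0.006, 0, 0, 0, 0, 0, 1], [0, 0, 0, 0, 0, 0, 1]]]}}

```text
clock: 13.5
tool_pos: [0.538, -0.0393, 0.0151]
eef_rot: [0.001, 0.198, 0.98, -0.0]
contact_force: [1.3, -0.4, -2.0]
finger_gap: 0.189
grip_force: 59.3
```

Call:
{"name": "step_arm", "arguments": {"targets": [[[0.005, 0, 0, 0, 0, 0, 1], [0, 0, 0, 0, 0, 0, 1]]]}}

```text
clock: 13.67
tool_pos: [0.538, -0.0393, 0.0152]
eef_rot: [0.001, 0.198, 0.98, -0.0]
contact_force: [2.1, -1.4, -1.4]
finger_gap: 0.186
grip_force: 59.3
```

Call:
{"name": "step_arm", "arguments": {"targets": [[[0.005, 0, 0, 0, 0, 0, 1], [0, 0, 0, 0, 0, 0, 1]]]}}

```text
clock: 13.83
tool_pos: [0.538, -0.0392, 0.0153]
eef_rot: [0.001, 0.198, 0.98, -0.0]
contact_force: [4.2, -2.2, -2.5]
finger_gap: 0.187
grip_force: 59.3
```

```bash
python3 st.py
```

```text
13.83 [ 0.538  -0.0392  0.0153] yang 1.172 F tool [-4.73 -0.38  2.5 ]
tcp rel plate0 mm [51.1  5.3]
```

Call:
{"name": "step_arm", "arguments": {"targets": [[[0.005, 0, 0, 0, 0, 0, 1], [0, 0, 0, 0, 0, 0, 1], [0, 0, 0, 0, 0, 0, 1]]]}}

```text
clock: 14.08
tool_pos: [0.5379, -0.0393, 0.0154]
eef_rot: [0.002, 0.198, 0.98, -0.0]
contact_force: [5.0, -3.8, -2.6]
finger_gap: 0.192
grip_force: 59.3
```

```bash
python3 st.py;python3 look.py w7|grep -E "plate|bar|fixt"
```

```text
14.08 [ 0.5379 -0.0393  0.0154] yang 1.172 F tool [-6.1  -1.54  2.62]
tcp rel plate0 mm [51.1  5.3]
bar_center 0.82 [239.0, 170.0, 274.0, 329.0] ([546.2, -44.0], [20.6, 106.7], -0.382)
plate_center 0.84 [176.0, 41.0, 310.0, 170.0] ([464.9, -17.3], [60.3, 60.4], -0.4)
fixture 0.95 [81.0, 0.0, 335.0, 229.0] ([459.5, -41.5], [126.7, 134.7], 1.15)
```

Call:
{"name": "step_arm", "arguments": {"targets": [[[-0.03, 0, 0, 0, 0, 0, 1], [-0.1, 0, 0, 0, 0, 0, 1], [-0.15, 0, 0, 0, 0, 0, 1], [0, 0, -0.3, 0, 0, 0, 1], [0, 0, -0.3, 0, 0, 0, 1], [0, 0, -0.3, 0, 0, 0, 1], [0.3, 0.29, 0, 0, 0, 0, 1], [0.3, 0.29, 0, 0, 0, 0, 1], [0.3, 0.29, 0, 0, 0, 0, 1], [0.3, 0.29, 0, 0, 0, 0, 1]]]}}

```text
clock: 15.22
tool_pos: [0.5049, 0.07, 0.0821]
eef_rot: [-0.002, 0.198, 0.98, 0.0]
contact_force: [0.8, 1.0, -0.9]
finger_gap: 0.189
grip_force: 59.4
```

Call:
{"name": "step_arm", "arguments": {"targets": [[[0, 0, 0, 0, 0, 0.077, 1], [0, 0, 0, 0, 0, 0.077, 1], [0, 0, 0, 0, 0, 0.077, 1], [0, 0, 0, 0, 0, 0.077, 1], [0, 0, 0, 0, 0, 0.077, 1], [0, 0, 0, 0, 0, 0.077, 1], [0, 0, 0, 0, 0, 0.077, 1], [0, 0, 0, 0, 0, 0.077, 1], [0, 0, 0, 0, 0, 0.077, 1], [0, 0, 0, 0, 0, 0.077, 1]]]}}

```text
clock: 16.05
tool_pos: [0.5055, 0.0692, 0.082]
eef_rot: [-0.002, 0.722, 0.692, -0.001]
contact_force: [0.7, 0.3, -1.6]
finger_gap: 0.188
grip_force: 59.4
```

Call:
{"name": "step_arm", "arguments": {"targets": [[[0, 0, 0, 0, 0, 0.077, 1], [0, 0, 0, 0, 0, 0.077, 1], [0, 0, 0, 0, 0, 0.076, 1], [0, 0, 0, 0, 0, 0, 1], [0, 0, 0, 0, 0, 0, 1]]]}}

```text
clock: 16.47
tool_pos: [0.5059, 0.069, 0.0819]
eef_rot: [-0.001, 0.832, 0.555, -0.001]
contact_force: [-0.0, 0.1, -1.1]
finger_gap: 0.192
grip_force: 59.4
```

```bash
python3 st.py; python3 look.py w8; python3 - <<'E'
from h import *
for c in ["scene","side"]:
    r=cam(c)
    for d in env.masks_of("plate_center",c)[:2]: print(c,round(d["conf"],2),rect(r,d["region"],.02))
    cv2.imwrite(f"pics/{c}8.png",cv2.resize(r["pixels"][120:280,170:380],(800,600)))
E
```

```text
16.47 [0.5059 0.069  0.0819] yang -0.395 F tool [ 0.03 -0.06  1.14]
tcp rel plate0 mm [-20.6  92.5]
16.5167 [0.5061 0.0689 0.0821]
[[0.385, 0.923, -0.002], [0.923, -0.385, 0.0], [-0.0, -0.002, -1.0]]
bar_center 0.67 [0.0, 68.0, 15.0, 81.0] ([338.4, 271.3], [13.2, 22.7], -0.5)
bar_center 0.63 [238.0, 167.0, 275.0, 326.0] ([485.6, 24.2], [29.2, 155.1], 1.182)
bar_center 0.62 [10.0, 136.0, 26.0, 204.0] ([304.9, 184.0], [21.1, 69.7], 0.863)
plate_center 0.87 [233.0, 299.0, 283.0, 335.0] ([463.5, -28.5], [38.4, 46.9], -0.07)
small_plate 0.87 [121.0, 236.0, 174.0, 286.0] ([388.4, 52.8], [47.3, 49.5], 0.903)
small_plate 0.2 [183.0, 258.0, 338.0, 324.0] ([529.0, -6.0], [23.7, 25.9], -0.425)
fixture 0.93 [184.0, 257.0, 333.0, 281.0] ([434.7, 33.7], [24.6, 24.7], 1.205)
scene 0.69 ([410.2, -152.5], [57.4, 176.9], -0.794)
scene 0.65 ([467.7, -15.5], [51.6, 63.4], 1.039)
side 0.61 ([474.6, -13.7], [48.7, 67.7], 1.22)
```

View pics/scene8.png

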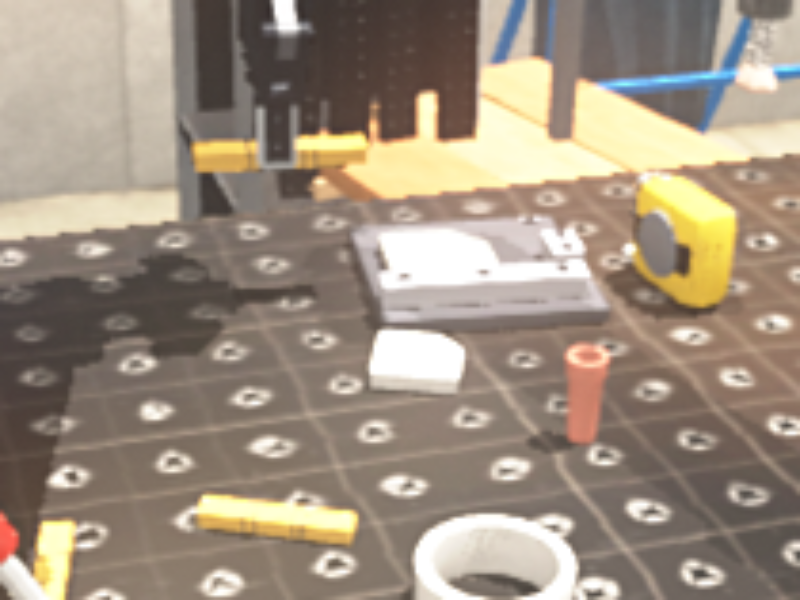

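The bar is held level above the +y side, clear of the fixture, and the plate sits against the fence. Now I'll lower it.

Call:
{"name": "step_arm", "arguments": {"targets": [[[0, 0, 0.3, 0, 0, -0.002, 1], [0, 0, 0.3, 0, 0, -0.002, 1], [0, 0, 0.2, 0, 0, 0, 1], [0, 0, 0.07, 0, 0, 0, 1], [0, 0, 0.02, 0, 0, 0, 1], [0, 0, 0, 0, 0, 0, 1], [-0.05, 0, 0, 0, 0, 0, 1], [-0.05, 0, 0, 0, 0, 0, 1], [0, 0, 0, 0, 0, 0, 1]]]}}

```text
clock: 17.72
tool_pos: [0.504, 0.0605, 0.0165]
eef_rot: [0.0, 0.832, 0.555, 0.0]
contact_force: [0.0, 0.1, -0.8]
finger_gap: 0.187
grip_force: 59.4
```

```bash
python3 st.py
```

```text
17.72 [0.504  0.0605 0.0165] yang -0.394 F tool [ 0.11 -0.04  0.81]
tcp rel plate0 mm [-19.  84.]
```

Call:
{"name": "step_arm", "arguments": {"targets": [[[0, -0.03, 0.02, 0, 0, 0, 1], [0, 0, 0, 0, 0, 0, 1], [-0.02, 0, 0, 0, 0, 0, 1], [-0.02, 0, 0, 0, 0, 0, 1], [-0.02, 0, 0, 0, 0, 0, 1], [-0.02, 0, 0, 0, 0, 0, 1], [-0.02, -0.001, 0, 0, 0, 0, 1], [-0.027, -0.001, 0, 0, 0, 0, 1], [-0.027, -0.001, 0, 0, 0, 0, 1], [0, 0, 0, 0, 0, 0, 1]]]}}

```text
clock: 18.55
tool_pos: [0.4972, 0.0514, 0.0143]
eef_rot: [0.0, 0.831, 0.556, 0.0]
contact_force: [0.1, 0.7, -1.8]
finger_gap: 0.189
grip_force: 59.4
```

```bash
cat > sc.py <<'E'
from h import *
r=cam("wrist")
for d in env.masks_of("fixture","wrist")[:1]: print(rect(r,d["region"],.01))
import sys
for c in ["scene","side"]:
    r=cam(c)
    for d in env.masks_of("plate_center",c)[:2]: print(c,round(d["conf"],2),rect(r,d["region"],.02))
    cv2.imwrite(f"pics/{c}{sys.argv[1]}.png",cv2.resize(r["pixels"][150:230,220:340],(800,540),interpolation=cv2.INTER_CUBIC))
E
python3 st.py; python3 sc.py 9
```

```text
18.55 [0.4972 0.0514 0.0143] yang -0.393 F tool [ 0.71 -0.18  1.82]
tcp rel plate0 mm [-21.7  72.9]
([412.3, -3.0], [2.2, 10.1], 0.508)
scene 0.78 ([466.0, -23.1], [50.4, 59.7], 1.17)
side 0.76 ([467.4, -24.5], [54.2, 65.3], 1.101)
```

Call:
{"name": "step_arm", "arguments": {"targets": [[[-0.024, -0.001, 0, 0, 0, 0, 1], [-0.024, -0.001, 0, 0, 0, 0, 1], [-0.024, -0.001, 0, 0, 0, 0, 1], [-0.024, -0.001, 0, 0, 0, 0, 1], [-0.024, -0.001, 0, 0, 0, 0, 1], [-0.024, -0.001, 0, 0, 0, 0, 1], [-0.024, -0.001, 0, 0, 0, 0, 1], [-0.024, -0.001, 0, 0, 0, 0, 1], [-0.024, -0.001, 0, 0, 0, 0, 1], [-0.024, -0.001, 0, 0, 0, 0, 1]]]}}

```text
clock: 19.68
tool_pos: [0.4899, 0.0354, 0.0143]
eef_rot: [0.0, 0.831, 0.556, 0.0]
contact_force: [0.8, 2.1, -2.2]
finger_gap: 0.188
grip_force: 59.3
```

```bash
python3 st.py; python3 sc.py 10
```

```text
19.68 [0.4899 0.0354 0.0143] yang -0.392 F tool [ 2.25 -0.09  2.19]
tcp rel plate0 mm [-22.2  55.3]
([525.0, 0.9], [15.0, 37.4], -0.386)
scene 0.62 ([457.3, -39.6], [54.0, 61.8], 1.155)
side 0.53 ([461.7, -39.4], [49.2, 62.0], 1.153)
```

View pics/scene10.png

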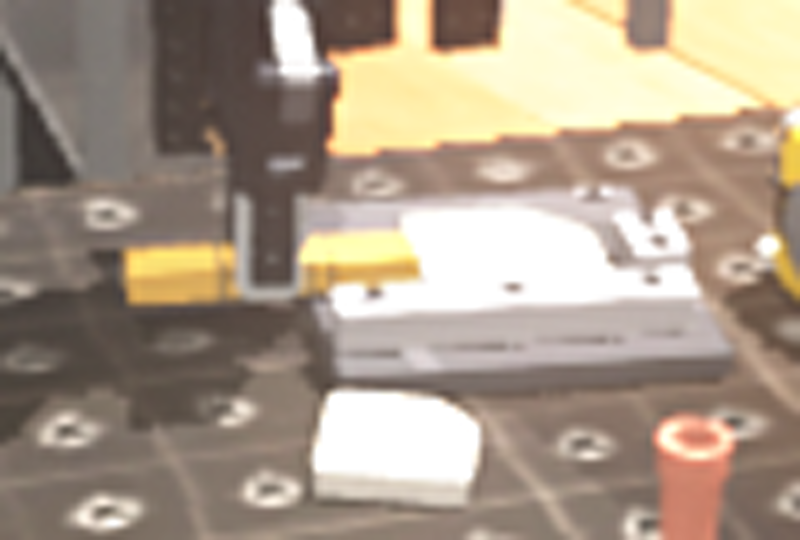

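The bar is pushing the plate along the fence. The plate's edge at about (605,250) is nearing the stop at (640,235), and the finger has room beside the fence end.

Call:
{"name": "step_arm", "arguments": {"targets": [[[-0.014, -0.001, 0, 0, 0, 0, 1], [-0.014, 0, 0, 0, 0, 0, 1], [-0.014, -0.001, 0, 0, 0, 0, 1], [-0.014, 0, 0, 0, 0, 0, 1], [-0.014, 0, 0, 0, 0, 0, 1], [-0.01, 0, 0, 0, 0, 0, 1], [0, 0, 0, 0, 0, 0, 1]]]}}

```text
clock: 20.57
tool_pos: [0.487, 0.0297, 0.0142]
eef_rot: [0.0, 0.831, 0.556, -0.0]
contact_force: [-0.1, 0.3, -1.9]
finger_gap: 0.189
grip_force: 59.4
```

```bash
python3 st.py
```

```text
20.57 [0.487  0.0297 0.0142] yang -0.393 F tool [ 0.25 -0.2   1.87]
tcp rel plate0 mm [-22.6  48.9]
```

Call:
{"name": "step_arm", "arguments": {"targets": [[[-0.007, 0, 0, 0, 0, 0, 1], [-0.007, 0, 0, 0, 0, 0, 1]]]}}

```text
clock: 20.73
tool_pos: [0.4869, 0.0292, 0.0142]
eef_rot: [-0.0, 0.831, 0.556, 0.0]
contact_force: [1.0, 1.9, -1.4]
finger_gap: 0.188
grip_force: 59.4
```

Call:
{"name": "step_arm", "arguments": {"targets": [[[-0.006, 0, 0, 0, 0, 0, 1], [-0.006, 0, 0, 0, 0, 0, 1], [0, 0, 0, 0, 0, 0, 1]]]}}

```text
clock: 20.98
tool_pos: [0.4865, 0.0281, 0.0142]
eef_rot: [0.0, 0.831, 0.556, 0.0]
contact_force: [1.1, 0.0, -1.7]
finger_gap: 0.187
grip_force: 59.4
```

Call:
{"name": "step_arm", "arguments": {"targets": [[[-0.006, 0, 0, 0, 0, 0, 1], [0, 0, 0, 0, 0, 0, 1]]]}}

```text
clock: 21.15
tool_pos: [0.4863, 0.0277, 0.0142]
eef_rot: [0.0, 0.831, 0.556, 0.0]
contact_force: [-0.8, 1.2, -0.9]
finger_gap: 0.19
grip_force: 59.4
```

```bash
python3 st.py
```

```text
21.15 [0.4863 0.0277 0.0142] yang -0.392 F tool [ 0.74 -1.22  0.92]
tcp rel plate0 mm [-22.6  46.8]
```

Call:
{"name": "step_arm", "arguments": {"targets": [[[-0.006, 0, 0, 0, 0, 0, 1], [-0.006, 0, 0, 0, 0, 0, 1], [0, 0, 0, 0, 0, 0, 1]]]}}

```text
clock: 21.4
tool_pos: [0.4859, 0.0269, 0.0142]
eef_rot: [0.0, 0.831, 0.556, 0.0]
contact_force: [-0.4, 0.7, -1.3]
finger_gap: 0.188
grip_force: 59.4
```

Call:
{"name": "step_arm", "arguments": {"targets": [[[-0.006, 0, 0, 0, 0, 0, 1], [0, 0, 0, 0, 0, 0, 1]]]}}

```text
clock: 21.57
tool_pos: [0.4857, 0.0264, 0.0142]
eef_rot: [-0.0, 0.831, 0.556, 0.0]
contact_force: [0.4, 0.4, -1.8]
finger_gap: 0.182
grip_force: 59.4
```

```bash
python3 st.py
```

```text
21.57 [0.4857 0.0264 0.0142] yang -0.392 F tool [0.56 0.24 1.78]
tcp rel plate0 mm [-22.6  45.4]
```

Call:
{"name": "step_arm", "arguments": {"targets": [[[-0.006, 0, 0, 0, 0, 0, 1], [-0.006, 0, 0, 0, 0, 0, 1], [0, 0, 0, 0, 0, 0, 1]]]}}

```text
clock: 21.82
tool_pos: [0.4857, 0.0262, 0.0142]
eef_rot: [-0.0, 0.831, 0.556, 0.0]
contact_force: [0.7, 2.9, -1.3]
finger_gap: 0.186
grip_force: 59.4
```

Call:
{"name": "step_arm", "arguments": {"targets": [[[-0.006, 0, 0, 0, 0, 0, 1], [0, 0, 0, 0, 0, 0, 1]]]}}

```text
clock: 21.98
tool_pos: [0.4859, 0.0261, 0.0143]
eef_rot: [-0.0, 0.831, 0.556, 0.001]
contact_force: [1.8, 4.6, 0.0]
finger_gap: 0.187
grip_force: 59.4
```

```bash
python3 st.py
```

```text
21.98 [0.4859 0.0261 0.0143] yang -0.392 F tool [ 4.93 -0.11  0.01]
tcp rel plate0 mm [-22.3  45.2]
```

Call:
{"name": "step_arm", "arguments": {"targets": [[[-0.005, -0.005, 0, 0, 0, 0, 1], [0, -0.004, 0, 0, 0, 0, 1], [0, 0, 0, 0, 0, 0, 1], [0, 0, 0, 0, 0, 0, 1]]]}}

```text
clock: 22.32
tool_pos: [0.4857, 0.0261, 0.0145]
eef_rot: [0.0, 0.831, 0.556, 0.001]
contact_force: [3.5, 3.8, -2.3]
finger_gap: 0.19
grip_force: 59.3
```

```bash
python3 st.py; python3 sc.py 11
```

```text
22.32 [0.4857 0.0261 0.0145] yang -0.392 F tool [4.84 1.83 2.29]
tcp rel plate0 mm [-22.5  45.1]
([522.1, -3.6], [23.6, 38.5], -0.385)
scene 0.71 ([455.8, -48.2], [50.3, 58.3], 1.178)
side 0.7 ([457.7, -50.4], [52.8, 63.6], 1.135)
```

Call:
{"name": "step_arm", "arguments": {"targets": [[[0.03, 0, 0, 0, 0, 0, 1], [0.1, 0, 0, 0, 0, 0, 1], [0.2, 0, 0, 0, 0, 0, 1], [0, 0, -0.4, 0, 0, 0, 1], [0, 0, -0.5, 0, 0, 0, 1], [0, 0, -0.5, 0, 0, 0, 1], [-0.27, 0.33, 0, 0, 0, 0, 1], [-0.27, 0.33, 0, 0, 0, 0, 1], [-0.27, 0.33, 0, 0, 0, 0, 1], [-0.27, 0.33, 0, 0, 0, 0, 1]]]}}

```text
clock: 23.45
tool_pos: [0.5543, -0.0655, 0.1191]
eef_rot: [-0.0, 0.831, 0.556, -0.001]
contact_force: [1.1, 0.9, -1.6]
finger_gap: 0.193
grip_force: 59.4
```

Call:
{"name": "step_arm", "arguments": {"targets": [[[0, 0, 0, 0, 0, -0.077, 1], [0, 0, 0, 0, 0, -0.077, 1], [0, 0, 0, 0, 0, -0.077, 1], [0, 0, 0, 0, 0, -0.077, 1], [0, 0, 0, 0, 0, -0.077, 1], [0, 0, 0, 0, 0, -0.077, 1], [0, 0, 0, 0, 0, -0.077, 1], [0, 0, 0, 0, 0, -0.077, 1], [0, 0, 0, 0, 0, -0.077, 1], [0, 0, 0, 0, 0, -0.077, 1]]]}}

```text
clock: 24.28
tool_pos: [0.5534, -0.0653, 0.1185]
eef_rot: [-0.001, 0.366, 0.931, -0.001]
contact_force: [0.6, -1.1, -0.9]
finger_gap: 0.188
grip_force: 59.4
```

Call:
{"name": "step_arm", "arguments": {"targets": [[[0, 0, 0, 0, 0, -0.077, 1], [0, 0, 0, 0, 0, -0.077, 1], [0, 0, 0, 0, 0, -0.076, 1], [0, 0, 0, 0, 0, 0, 1], [0, 0, 0, 0, 0, 0, 1]]]}}

```text
clock: 24.7
tool_pos: [0.5537, -0.0652, 0.1187]
eef_rot: [-0.001, 0.197, 0.98, -0.0]
contact_force: [0.6, -0.2, -1.4]
finger_gap: 0.191
grip_force: 59.4
```

```bash
python3 st.py; cat > lsd.py <<'E'
from h import *
import sys
r=cam("wrist")
for th,z in [("plate_center",.02),("fixture",.01)]:
    for d in env.masks_of(th,"wrist")[:2]: print(th,round(d["conf"],2),np.round(d["box"]),rect(r,d["region"],z))
P=np.array([.4888,-.0242]);t=1.17;X=np.array([np.sin(t),-np.cos(t)]);Y=np.array([np.cos(t),np.sin(t)])
g=cv2.cvtColor(r["pixels"],cv2.COLOR_BGR2GRAY)
for l in cv2.createLineSegmentDetector().detect(g)[0][:,0]:
    if np.hypot(l[2]-l[0],l[3]-l[1])>18 and l[1]<165 and 130<l[0]<320:
        w=[onz(r,l[i:i+2],.02)[:2] for i in (0,2)];d=w[1]-w[0];m=(w[0]+w[1])/2-P;print(l.round(),round(np.arctan2(d[1],d[0])%np.pi,3),"mid rel",(m@X*1e3).round(1),(m@Y*1e3).round(1))
c=r["pixels"][0:180,120:360];cv2.imwrite(f"pics/{sys.argv[1]}.png",cv2.resize(c,(800,600),interpolation=cv2.INTER_CUBIC))
E
python3 lsd.py v1
```

```text
24.7 [ 0.5537 -0.0652  0.1187] yang 1.175 F tool [-0.63  0.01  1.4 ]
tcp rel plate0 mm [ 75.8 -12.4]
plate_center 0.81 [191.  41. 269. 112.] ([452.7, -48.9], [59.1, 60.3], -0.4)
plate_center 0.17 [237. 167. 277. 328.] ([612.7, -91.1], [33.4, 178.1], -0.394)
fixture 0.57 [169.   8. 326. 155.] ([459.9, -38.3], [128.1, 129.2], 1.16)
[264.  38. 193.  41.] 1.181 mid rel -54.1 -37.6
[170.  58. 170.  88.] 2.737 mid rel -27.8 -86.1
[179.  39. 256.  35.] 1.172 mid rel -56.6 -46.9
[266. 111. 266.  39.] 2.747 mid rel -24.0 -7.0
[191.  54. 171.  56.] 1.171 mid rel -42.6 -76.7
[190.  88. 190.  56.] 2.741 mid rel -27.7 -68.7
[256.  36. 321.  38.] 1.168 mid rel -56.4 10.4
[214.  17. 178.  19.] 1.171 mid rel -73.9 -64.2
[193.  92. 215. 112.] 0.404 mid rel -2.4 -57.2
[216. 112. 266. 111.] 1.18 mid rel 5.8 -27.7
[319. 131. 321.  41.] 2.74 mid rel -16.8 36.6
[237. 153. 289. 153.] 1.176 mid rel 40.1 -9.2
[167.  67. 164.  42.] 2.859 mid rel -44.2 -89.4
[210.   9. 174.  12.] 1.196 mid rel -81.0 -68.0
[172.  14. 171.  53.] 2.746 mid rel -61.8 -84.6
[138.  81. 135.  59.] 2.892 mid rel -33.2 -116.2
[258.   7. 212.   9.] 1.192 mid rel -81.2 -32.6
[319.  10. 259.   7.] 1.167 mid rel -81.4 11.4
[165.  41. 164.  21.] 2.818 mid rel -65.1 -91.1
[318.  43. 291.  41.] 1.16 mid rel -52.7 23.3
[207. 153. 234. 153.] 1.154 mid rel 40.1 -44.4
[161.  21. 164.  67.] 2.833 mid rel -53.8 -92.6
[174. 153. 206. 153.] 1.156 mid rel 40.0 -70.5
[179. 154. 185. 173.] 2.977 mid rel 49.1 -77.7
[172. 102. 173. 122.] 2.767 mid rel 4.8 -84.5
[171. 123. 128. 131.] 1.309 mid rel 16.7 -106.0
[133. 155. 127. 137.] 2.975 mid rel 32.0 -124.9
[291. 160. 243. 167.] 1.307 mid rel 48.9 -6.0
[252.  -0. 213.   6.] 1.303 mid rel -86.0 -34.7
[217.   7. 266.   1.] 1.3 mid rel -84.9 -27.6
```

View pics/v1.png

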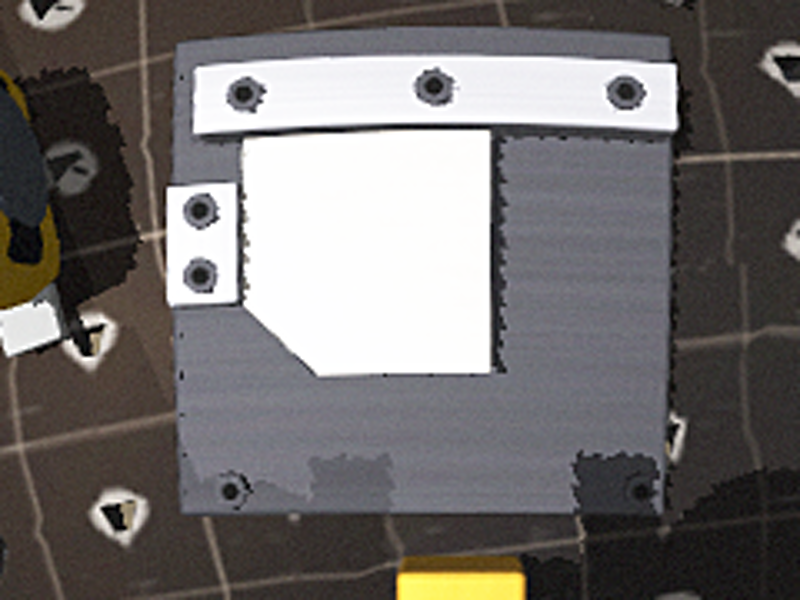

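The picture shows the plate tight in the corner, its top edge along the fence at y≈130 and its left edge at the stop at x≈240. The measured edges agree to within about 0.5 mm. Now I'll put the bar back.

Call:
{"name": "step_arm", "arguments": {"targets": [[[0.344, 0.29, 0, 0, 0, 0, 1], [0.344, 0.29, 0, 0, 0, 0, 1], [0.344, 0.29, 0, 0, 0, 0, 1], [0.344, 0.29, 0, 0, 0, 0, 1], [0.344, 0.29, 0, 0, 0, 0, 1], [0.344, 0.29, 0, 0, 0, 0, 1], [0.344, 0.29, 0, 0, 0, 0, 1], [0.344, 0.29, 0, 0, 0, 0, 1], [0.344, 0.29, 0, 0, 0, 0, 1], [0, 0, 0, 0, 0, 0, 1]]]}}

```text
clock: 25.68
tool_pos: [0.4113, 0.2119, 0.1191]
eef_rot: [-0.001, 0.191, 0.982, 0.001]
contact_force: [-0.0, -0.2, -1.5]
finger_gap: 0.187
grip_force: 59.5
```

Call:
{"name": "step_arm", "arguments": {"targets": [[[0, 0, 0.35, 0, 0, 0, 1], [0, 0, 0.35, 0, 0, 0, 1], [0, 0, 0.35, 0, 0, 0, 1], [0, 0, 0.25, 0, 0, 0, 1], [0, 0, 0.1, 0, 0, 0, 1], [0, 0, 0.04, 0, 0, 0, 1], [0, 0, 0, 0, 0, 0, 1], [0, 0, 0, 0, 0, 0, 1]]]}}

```text
clock: 26.35
tool_pos: [0.4157, 0.2054, 0.0121]
eef_rot: [0.001, 0.195, 0.981, 0.001]
contact_force: [-0.4, 0.3, -1.6]
finger_gap: 0.189
grip_force: 59.5
```

```bash
python3 st.py
```

```text
26.35 [0.4157 0.2054 0.0121] yang 1.178 F tool [0.47 0.09 1.57]
tcp rel plate0 mm [-156.9  182.9]
```

Lower until it touches.

Call:
{"name": "step_arm", "arguments": {"targets": [[[0, 0, 0.08, 0, 0, 0, 1], [0, 0, 0.03, 0, 0, 0, 1], [0, 0, 0.01, 0, 0, 0, 1], [0, 0, 0, 0, 0, 0, 1], [0, 0, 0, 0, 0, 0, 1]]]}}

```text
clock: 26.77
tool_pos: [0.4149, 0.2052, 0.0026]
eef_rot: [0.0, 0.195, 0.981, 0.0]
contact_force: [-0.9, -1.0, 3.9]
finger_gap: 0.188
grip_force: 59.9
```

Call:
{"name": "step_arm", "arguments": {"targets": [[[0, 0, 0, 0, 0, 0, 0.3], [0, 0, 0, 0, 0, 0, -0.2], [0, 0, 0, 0, 0, 0, -0.6], [0, 0, 0, 0, 0, 0, -1], [0, 0, 0, 0, 0, 0, -1], [0, 0, 0, 0, 0, 0, -1], [0, 0, -0.1, 0, 0, 0, -1], [0, 0, -0.3, 0, 0, 0, -1], [0, 0, -0.4, 0, 0, 0, -1], [0, 0, -0.4, 0, 0, 0, -1]]]}}

```text
clock: 27.6
tool_pos: [0.4141, 0.2044, 0.0932]
eef_rot: [-0.0, 0.195, 0.981, -0.001]
contact_force: [0.9, -0.2, 0.5]
finger_gap: 1.003
grip_force: 0.0
```

Call:
{"name": "step_arm", "arguments": {"targets": [[[0, 0, -0.4, 0, 0, 0, -1], [0, 0, -0.4, 0, 0, 0, -1], [0, 0, 0, 0, 0, 0, -1], [0, 0, 0, 0, 0, 0, -1]]]}}

```text
clock: 27.93
tool_pos: [0.4159, 0.2058, 0.1543]
eef_rot: [0.001, 0.195, 0.981, 0.002]
contact_force: [-0.3, -0.7, -1.1]
finger_gap: 0.998
grip_force: 0.0
```

```bash
python3 look.py w20
```

```text
27.9833 [0.4148 0.2051 0.1528]
[[-0.924, 0.382, 0.001], [0.382, 0.924, 0.001], [-0.0, 0.001, -1.0]]
bar_center 0.95 [244.0, 136.0, 265.0, 225.0] ([416.7, 203.7], [18.8, 95.7], -0.402)
bar_center 0.9 [164.0, 63.0, 226.0, 95.0] ([297.9, 187.0], [13.5, 69.6], 0.823)
bar_center 0.79 [285.0, 16.0, 308.0, 84.0] ([309.8, 287.1], [15.8, 68.8], -0.466)
plate_center 0.97 [62.0, 266.0, 111.0, 295.0] ([447.6, -42.7], [44.1, 66.7], 1.171)
small_plate 0.61 [102.0, 183.0, 145.0, 229.0] ([384.4, 53.6], [47.9, 49.9], -0.703)
tape 0.91 [0.0, 232.0, 47.0, 290.0] ([386.3, -98.5], [66.7, 96.4], -1.563)
fixture 0.72 [50.0, 235.0, 140.0, 288.0] ([437.0, -32.4], [88.8, 143.0], 1.176)
```

View pics/w20.png

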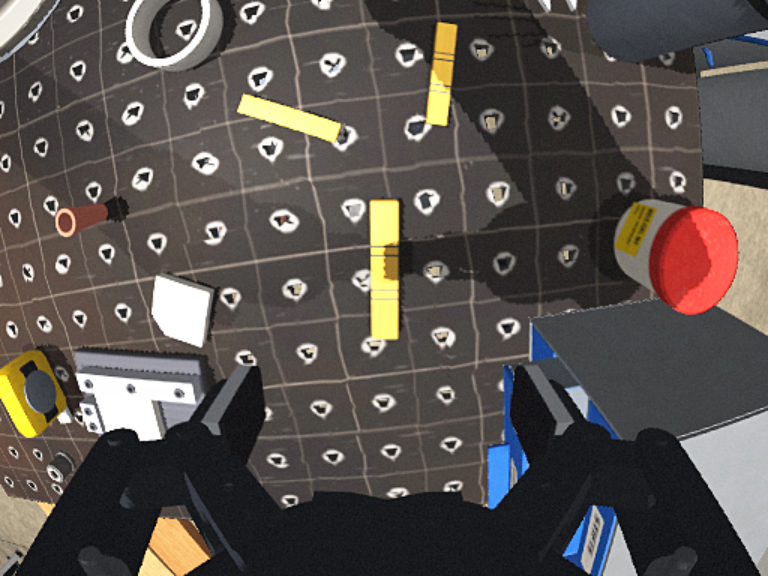

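The bar lies flat at (385,270) px, well clear of the fixture. The plate is in the corner at (140,410), and the small plate and tape are where they were.

```bash
python3 -c "
from bench import env
print(env.hand_in())"
```

```text
the job is handed in; nothing more can be done
None
```

The job is handed in, with no verdict returned: by my measurements the plate sits flush to fence and stop within about 0.5 mm, pushes stayed near 6 N, the bar lies flat on the table clear of the fixture, and the small plate and tape look unmoved.

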